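# Load a power module into the curve-tracer fixture and lock its cam lever

### The job

Lay the smaller power module flat between the rails of the test fixture, its three-terminal end facing the sprung contact pins, while the cam lever is still open. Then swing the cam lever round clockwise until you feel it bear firmly on its end-stop screw (set differently each time), without forcing it any further, and let go, leaving the module clamped against the pins. Leave the larger module where it lies.

Things in the scene. Friction and masses are not known exactly. Their poses are not given: they have to be found in the camera images.
- power_module: Smaller of two loose power modules: black case on a metal base plate, 36 (x) x 84 (y) x 22 mm (z), a lid on its rear half raised to 24.5 mm, three steel screw terminals at its +y end, bent over that end face. 0.11 to 0.22 kg. Origin at the centre of its underside; y along its length to the terminal end, z up. Grasp across the 36 mm.
- terminal_end (a point): Centre of the power module's terminal end face: 42 mm from its origin along its +y, 14 mm up.
- large_module: Larger, similar module, 56 x 108 x 22 mm, five terminals: too big for the nest, leave it. The two modules may have swapped places.
- fixture: Test fixture, does not move. Aluminium base plate 150 (x) x 270 (y) x 10 mm; origin at the centre of its underside, z up. At its +y end a black contact block (36 mm high, sockets to 43 mm) with three sprung pins, in the middle the nest, at its -y end the jaw and the eccentric cam with its lever, pivot at x +20, y -95 mm.
- nest (a point): Centre of the nest floor, at x +20, y 0, z +10 mm of the fixture, same axes. Two rails along y, 62 mm long, 10 mm high, 39 mm apart, with a 4 mm lead-in chamfer on their inner top edges. Lever open: the free length is from the jaw at y -50 (-46.5 at lever 0.3 rad) to the pin tips at y +40.5 mm. Closed: module's centre near y +2.5, its terminal end near y +44.5 mm.
- pin_tips (a point): Tip of the middle one of three sprung contact pins (5 mm thick, 10 mm apart along x), 40.5 mm along +y from the nest's centre, 14 mm above the nest floor; they point to -y and give 9 mm. Clamping pushes them in by about 4 mm, about 7 N each.
- cam_lever (a joint): Angle of the cam lever, rad. 0: it points along the fixture's -y, open; grows clockwise seen from above; at 1.57 it points along the fixture's -x. Starts at 0 to 0.3; the end-stop screw stops it somewhere in 1.32 to 1.62. Stays where left: stiff, 3 to 8 N at the grip to turn it, most near the end. 12 to 20 N at the grip bears it firmly on the stop.
- lever_grip (a point): Point on the centre line of the lever's grip, 39 mm above the bench, 100 mm from the upright pivot axis; the lever runs along this point's -y, z up. The lever is a steel arm 16 mm wide, 8 mm thick to 70 mm from the axis, then a round black grip of 17 to 19 mm diameter from 68 to 130 mm.
- jaw: Sliding steel jaw with a rubber face, 44 mm wide; origin at the middle of its face's lower edge, on the base plate; top 22 mm above that. It moves only with the lever, 11 mm to +y on closing.
- stop_block: Steel block 20 x 24 x 34 mm on the base plate with the horizontal end-stop screw (6 mm thick, points to the fixture's -y), which meets the lever's arm 55 mm from the pivot. Origin at the centre of its underside: x -35, y -65.5, z +10 mm of the fixture. The screw stands out 8 to 21 mm; the setting is not given: find the stop by force.

How it is judged:
By the outcome, as a careful person would: the job done as asked, in the order asked, and still so for the second after the job is handed in, with the robot touching nothing.
It also fails if it takes over 61 s, if anything falls off the work surface, if the arm or the gripper's body presses on something with over 40 N, if the wrist force passes 120 N, or if a joint passes its speed limit or range.

### The arm

A 6-joint arm with a two-finger parallel gripper is mounted at the origin on a cart in front of the work surface, level with it; the furniture and walls round the work are solid. World frame = base frame: x ahead of the robot, y to its left, z up, the work surface at z = 0. Lengths are in mm, angles in rad, forces in N, time in s.
With the tool pointing down it reaches from about 275 to 1000 mm from the base axis. Payload 8.4 kg.
Tool frame: the origin (TCP) lies at the very end of the fingers, on their centre line; the grasp point (between the pads) lies 19 mm behind it; z points along the fingers, y is the line along which they close (so a half turn about z gives the same grasp; the last joint's range is limited). The gripper opens to 85 mm and grips with 20 to 120 N. Pads are 22 mm wide; open, the fingers measure 114 mm over their backs; the gripper's body (76 mm by 85 mm) begins 54 mm behind the grasp point. The pads swing forward as they close: fully open they stand 13 mm farther back than shut.
Start: joints at [1.287, 0.353, 1.633, -0, 1.155, -0.002], TCP at [173.802, 600.35, 203.381] pointing down, gripper open.
Joint ranges: [-2.63, 2.63], [-0.92, 2.1], [0.06, 2.66], [-1.3, 4.44], [0, 2.69], [-3.02, 3.02]. Speed limits (rad/s): [2.22, 2.22, 2.79, 3.14, 3.14, 3.14].

### API

Orientations are given as [roll, pitch, yaw] about the fixed x, y, z axes, in that order (R = Rz(yaw) Ry(pitch) Rx(roll)).
In Python, from rig import sensors, grab_frame, camera_params, order gives the robot as it stands. The module is installed in compiled form; this text tells all that it offers.
- The arm moves only by the tool move_arm, never from a script. Its argument "motion" is a list of rows, each a list of 7 numbers: the turn, a rotation vector about the tool's x, y, z in shares of 2 pi rad (1.0 is 2 pi rad), then the shift along the tool's x, y, z in a scale on which 1.0 is 1 m, then the finger opening in m, from 0 to 0.0854. A call has 1 to 8 rows; each row is the pose to reach, as a shift and turn from the pose commanded when the call began, along the tool's axes at that moment; what a row does not reach only later rows make up. A row lasts 1/8 s, in which the tool goes at most 62.5 mm and 10.7 degrees, less where a joint would pass 70% of its speed; a pose out of reach is approached as far as the arm can. A call with a gripper value outside its range is refused whole. The fingers move at their own pace and stop on an object; "grip_force" is the grip in N (left out, the last holds). Time passes only in rows, so rows that repeat a pose let the fingers close. It gives the time, the measured TCP pose, the force, the opening and the grip force at its end, in the units of the state.
- sensors.sense(): the state, without advancing time (a new reading comes with each control period).
- grab_frame(name): name is "side" or "top"; returns (picture, depth): 384x512x3 uint8, red, green, blue; 384x512 float32, mm along the optical axis (not along the pixel's ray), 0 where there is no reading.
- camera_params(name): a dict with "camera_matrix" (3x3 intrinsics, pixels), "world_from_camera" (4x4, takes a point from camera to world coordinates). Camera axes: x right, y down, z forward; pixel columns grow to the right and rows downward; lengths in mm; the calibration is good to about 2 mm. A picture is of the moment at which its call begins. camera_params takes no time and is no camera call.
- order.sign_off(): hands the job in; it is judged then, once.
The state is a dict: "clock": time; "qpos": joint angles; "qvel": joint speeds; "joint_efforts": joint torques, N m; "eef_pos": TCP position; "tcp_rot": TCP orientation; "contact_force": force on the tool from outside, world axes, zero at the start; "wrist_torque": the same for the moment, N m; "opening": opening from 0.0 (shut) to 1.0 (fully open); "grasp_force": force on a finger pad.
Only numpy, scipy, OpenCV 4.12 (cv2) and the standard library are available. Lean on these libraries where they do the work, as an engineer would, in place of code of your own. Each camera call takes 0.05 s, during which the arm holds its last target. There are 200 camera calls.

## Working session

There is one attempt and no reset: what is moved stays moved. The work goes in short steps, Python scripts to look and compute and a tool call to move; the robot and the scene stay as the last step left them, time stands still between calls to the robot, and variables do not carry over. Pictures are saved under pics/ and viewed, at most 10 in all, crops included, and the job is handed in when it is done.

Besides the shell and the picture viewer there is one more tool, called after "Emit:" by a JSON object that holds its "api" and its "payload", one argument or row to a line. move_arm: Moves the arm, as the interface text tells. Its arguments: {"type":"object","properties":{"motion":{"type":"array","items":{"type":"array","items":{"type":"number"}}},"grip_force":{"type":"number"}},"required":["motion"]}

```bash
mkdir -p pics
python3 - <<'E'
from rig import *
import cv2,numpy as np
for n in ("top","side"):
    im,d=grab_frame(n); p=camera_params(n)
    cv2.imwrite(f"pics/{n}0.png",cv2.resize(im[:,:,::-1],(800,600),interpolation=cv2.INTER_CUBIC)); np.savez(f"{n}0.npz",im=im,d=d)
    print(n,np.round(p["camera_matrix"],1).tolist(),np.round(p["world_from_camera"],3).tolist())
print(sensors.sense())
E
```

```text
top [[365.8, 0.0, 255.0], [0.0, 365.8, 191.9], [0.0, 0.0, 1.0]] [[-0.025, -0.988, 0.15, 402.42], [-1.0, 0.024, -0.004, 6.435], [0.0, -0.15, -0.989, 958.883], [0.0, 0.0, 0.0, 1.0]]
side [[478.3, 0.0, 262.9], [0.0, 478.3, 185.6], [0.0, 0.0, 1.0]] [[0.827, -0.355, 0.437, -37.237], [-0.563, -0.528, 0.636, -812.5], [0.004, -0.772, -0.636, 907.236], [0.0, 0.0, 0.0, 1.0]]
{'clock': 0.1, 'qpos': array([ 1.28659172e+00,  3.53610712e-01,  1.63406686e+00,  1.19128696e-05,
        1.15522797e+00, -2.37500111e-03]), 'qvel': array([ 0.00094626, -0.00091759, -0.00082601, -0.001737  , -0.00228438,
        0.00030538]), 'joint_efforts': array([ 5.47869349e-04, -6.06358767e+01, -3.42819214e+01,  1.06679267e-04,
        3.99554454e-03,  2.16697657e-05]), 'eef_pos': array([173.66751369, 599.88745077, 202.71388118]), 'tcp_rot': array([-3.14027980e+00, -1.40106718e-05,  2.85975822e+00]), 'contact_force': array([ 0.14234894, -0.7099298 ,  0.00833818]), 'wrist_torque': array([ 0.04543561, -0.00654661, -0.0191828 ]), 'grasp_force': 0.0, 'opening': 0.9995446109990752}
```

View pics/top0.png

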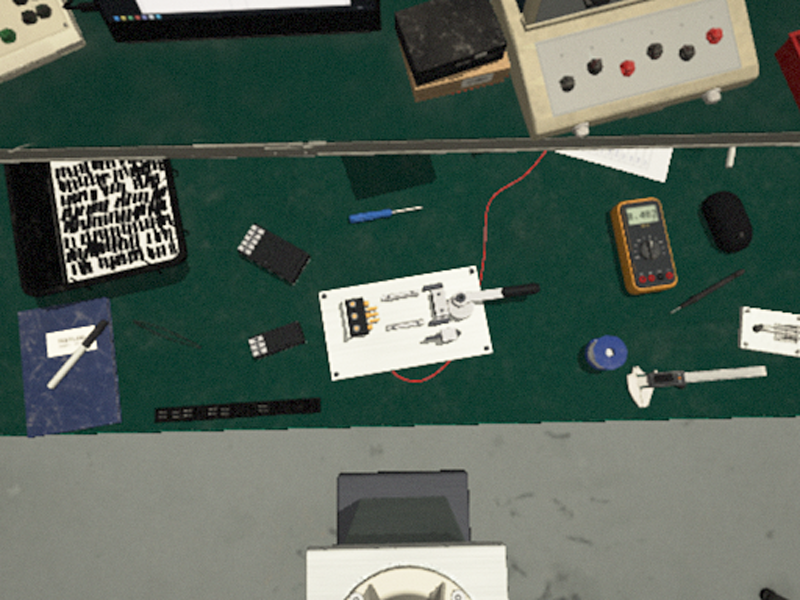

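View pics/side0.png

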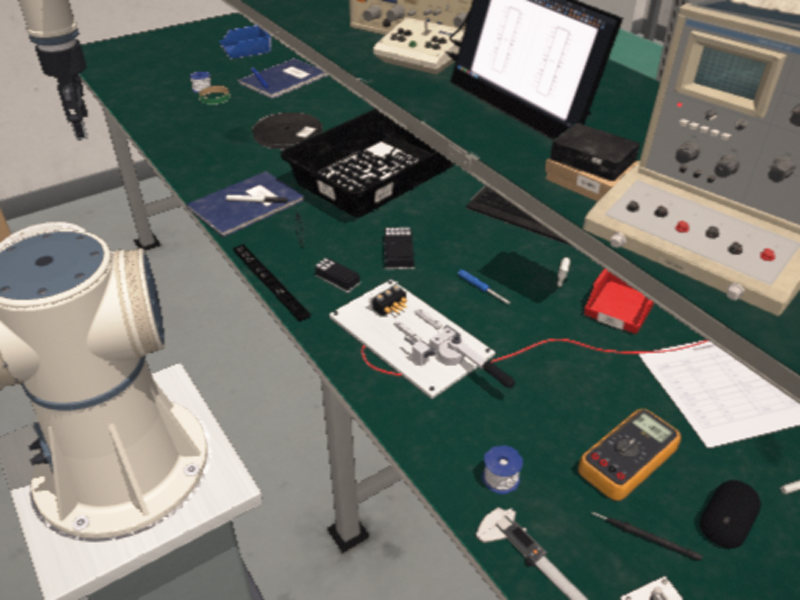

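The top view shows the small module at about (276,340) with its terminals to the left. The large module is at (273,253), and the fixture is centred at about (407,322) with its pins left and the lever right at (520,292). Next I measure them.

```bash
cat > h.py <<'E'
import numpy as np,cv2
from rig import *
def ray(n,uv,z):
    p=camera_params(n);T=p["world_from_camera"];uv=np.atleast_2d(uv).astype(float)
    d=np.c_[uv,np.ones(len(uv))]@np.linalg.inv(p["camera_matrix"]).T@T[:3,:3].T;o=T[:3,3]
    return o+d*((z-o[2])/d[:,2])[:,None]
def cloud(n,d):
    p=camera_params(n);T=p["world_from_camera"];v,u=np.mgrid[:d.shape[0],:d.shape[1]]
    c=np.stack([u,v,np.ones_like(u)],-1)@np.linalg.inv(p["camera_matrix"]).T*d[...,None]
    return c@T[:3,:3].T+T[:3,3]
E
python3 - <<'E'
from h import *
for n in ("top","side"):
    f=np.load(n+"0.npz");im,d=f["im"],f["d"];P=cloud(n,d);X,Y,Z=P[...,0],P[...,1],P[...,2]
    ok=(d>0)&(X>250)&(X<560)&(Y>-200)&(Y<280)
    t=ok&(abs(Z)<6);print(n,"bench z",np.median(Z[t]),Z[t].std())
    hsv=cv2.cvtColor(im,cv2.COLOR_RGB2HSV)
    # plate
    m=(ok&(hsv[...,1]<60)&(hsv[...,2]>140)).astype(np.uint8)
    m=cv2.morphologyEx(cv2.morphologyEx(m,cv2.MORPH_CLOSE,np.ones((13,13))),cv2.MORPH_OPEN,np.ones((15,15)))
    c=max(cv2.findContours(m,0,2)[0],key=cv2.contourArea)[:,0]
    r=cv2.minAreaRect(ray(n,c,10)[:,:2].astype(np.float32));print("plate",r)
    # modules by not-green dark / light
    g=((hsv[...,0]>60)&(hsv[...,0]<100)&(hsv[...,1]>90))
    m=(ok&~g).astype(np.uint8)
    for c in cv2.findContours(m,0,2)[0]:
        a=cv2.contourArea(c)
        if a<150: continue
        q=ray(n,c[:,0],20)[:,:2].astype(np.float32);print(a,c[:,0].mean(0),cv2.minAreaRect(q))
    h=(ok&(Z>12)).astype(np.uint8)
    for c in cv2.findContours(h,0,2)[0]:
        if cv2.contourArea(c)<40: continue
        mm=cv2.drawContours(np.zeros_like(h),[c],-1,1,-1)>0
        print("  hgt",c[:,0].mean(0),cv2.minAreaRect(P[mm&(h>0)][:,:2].astype(np.float32)),np.percentile(Z[mm],[50,95]))
    far=(d>0)&(Z>60)&(X>300)&(X<900)&(abs(Y)<400);print("high",[ (a,np.percentile(P[far][:,i],[1,50,99]).round()) for i,a in enumerate("xyz")])
f=np.load("top0.npz");im=f["im"][160:250,145:355,::-1]
cv2.imwrite("pics/c1.png",cv2.resize(im,(798,342),interpolation=cv2.INTER_CUBIC))
E
```

```text
top bench z -0.058338469990985686 1.8355242994245011
plate ((492.1424865722656, -7.6100921630859375), (140.25637817382812, 277.0616760253906), 1.0487614870071411)
827.5 [242.55555556 277.05555556] ((329.6852111816406, 24.47132110595703), (262.91021728515625, 21.91852569580078), 89.9886245727539)
429.0 [171.265625 260.890625] ((374.7711181640625, 206.17910766601562), (24.17983055114746, 141.80601501464844), 2.185029983520508)
477.0 [178.11666667 216.83333333] ((483.2434997558594, 204.93597412109375), (40.686336517333984, 91.75347137451172), 17.963499069213867)
5422.5 [270.46456693 209.28346457] ((485.5625305175781, -36.67021179199219), (151.13778686523438, 341.4700622558594), 1.0147550106048584)
  hgt [284.03030303 212.78787879] ((486.88079833984375, -67.26953125), (25.557600021362305, 58.534751892089844), 8.021320343017578) [41.68107918 45.67760494]
  hgt [177.10169492 216.52542373] ((485.5379943847656, 204.49981689453125), (36.445472717285156, 85.02139282226562), 18.340206146240234) [23.01757408 26.85210627]
  hgt [256.46153846 206.38461538] ((506.27313232421875, -4.647361755371094)
[... 1426 characters left out ...]
476562, -84.95103454589844), (229.6396942138672, 85.83697509765625), 89.97766876220703) [31.7363738  46.78571522]
  hgt [272.1        203.56666667] ((549.31298828125, -2.3069286346435547), (19.591032028198242, 61.92234420776367), 3.9021646976470947) [17.80256142 21.99754096]
  hgt [246.88235294 191.48529412] ((519.0786743164062, 84.66091918945312), (98.54594421386719, 71.93305206298828), 84.95694732666016) [33.12793318 41.41391561]
  hgt [215.     173.3125] ((484.4413757324219, 203.41612243652344), (41.11273193359375, 90.36778259277344), 18.985193252563477) [21.72874387 26.26528873]
high [('x', array([721., 849., 899.])), ('y', array([-393., -217.,  378.])), ('z', array([ 82., 294., 554.]))]
```

View pics/c1.png

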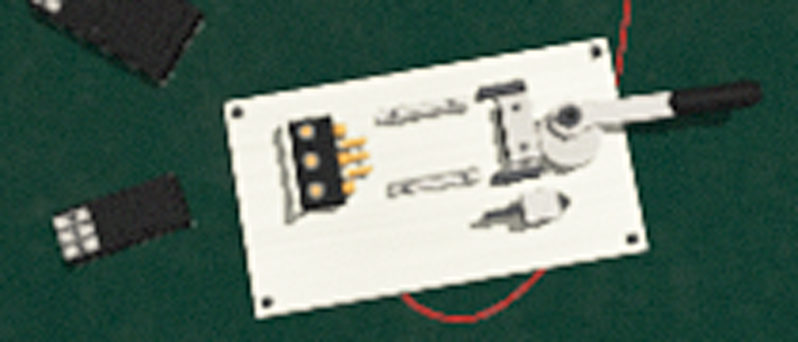

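Run:
```python
from h import *
for n in ("top","side"):
    f=np.load(n+"0.npz");im,d=f["im"],f["d"];P=cloud(n,d);X,Y,Z=P[...,0],P[...,1],P[...,2]
    ok=(d>0)&(X>280)&(X<660)&(Y>-180)&(Y<150)
    hsv=cv2.cvtColor(im,cv2.COLOR_RGB2HSV)
    m=(ok&(hsv[...,1]<60)&(hsv[...,2]>130)).astype(np.uint8)
    m=cv2.morphologyEx(m,cv2.MORPH_OPEN,np.ones((9,9)))if n=="top" else cv2.morphologyEx(m,cv2.MORPH_OPEN,np.ones((7,7)))
    c=max(cv2.findContours(m,0,1)[0],key=cv2.contourArea)[:,0]
    w=ray(n,c,10)[:,:2].astype(np.float32);r=cv2.minAreaRect(w);print(n,"plate",r)
    a=np.radians(8);R=np.array([[np.cos(a),np.sin(a)],[-np.sin(a),np.cos(a)]])
    for k in range(3):
        # robust edge lines
        L=(w-np.array(r[0]) if k==0 else w-c0)@R.T
        out=[]
        for ax,s,half in((0,1,75),(0,-1,75),(1,1,135),(1,-1,135)):
            q=L[(abs(s*L[:,ax]-half)<(10 if k==0 else 5))&(abs(L[:,1-ax])<(115 if ax==0 else 60))]
            if len(q)<5: out.append((0,s*half,len(q)));continue
            vx,vy,x0,y0=cv2.fitLine(q,cv2.DIST_HUBER,0,.01,.01).ravel()
            sl=(vx/vy if ax==0 else vy/vx); pos=(x0-sl*y0) if ax==0 else y0-sl*x0
            out.append((-sl if ax==0 else sl,pos,len(q)))
        o=np.array(out);da=np.average(o[:2,0],weights=o[:2,2]+.1);dc=np.array([(o[0,1]+o[1,1])/2,(o[2,1]+o[3,1])/2])
        c0=(np.array(r[0]) if k==0 else c0)+R.T@dc;a+=da;R=np.array([[np.cos(a),np.sin(a)],[-np.sin(a),np.cos(a)]])
    print(" fit centre",c0,"yaw",np.degrees(a),o.round(3).tolist())
    nest=c0+R.T@[20,0]; print(" nest",nest)
    # height blobs in fixture frame
    F=np.concatenate([(P[...,:2]-c0)@R.T,P[...,2:]],-1)
    def bb(nm,x0,x1,y0,y1,z0,z1):
        k=ok&(F[...,0]>x0)&(F[...,0]<x1)&(F[...,1]>y0)&(F[...,1]<y1)&(F[...,2]>z0)&(F[...,2]<z1);q=F[k]
        if len(q): print("  ",nm,len(q),np.percentile(q,[3,97],axis=0).round(1).tolist(),q.mean(0).round(1))
    bb("rail-",-10,8,-40,35,15,28);bb("rail+",32,50,-40,35,15,28);bb("block",-20,60,45,90,25,60)
    bb("stop",-55,-15,-100,-50,25,60);bb("jaw",-10,50,-70,-42,22,40)
    k=(d>0)&(F[...,1]<-150)&(F[...,1]>-240)&(abs(F[...,0]-20)<60)&(Z>22)&(Z<60);q=F[k];print("  grip",len(q),q.mean(0) if len(q) else 0)
    if len(q):
        vx,vy,x0,y0=cv2.fitLine(q[:,:2].astype(np.float32),cv2.DIST_HUBER,0,.01,.01).ravel();print("   lever angle by line",np.arctan2(-np.sign(-vy)*vx,abs(vy)),"by pivot",np.arctan2(20-q[:,0].mean(),-95-q[:,1].mean()) , np.arctan2(-(q[:,0].mean()-20),-(q[:,1].mean()+95)))
```

```text
top plate ((509.27532958984375, -6.2065582275390625), (151.02391052246094, 270.53790283203125), 8.394183158874512)
 fit centre [509.31856163  -6.96335101] yaw 8.094026916811357 [[-0.002, 74.042, 60.0], [0.002, -74.042, 88.0], [-0.044, 132.845, 25.0], [0.008, -132.847, 34.0]]
 nest [529.11932845  -4.14739058]
   rail- 90 [[-8.1, -29.1, 15.5], [1.0, 29.1, 22.1]] [-3.8 -0.  19.1]
   rail+ 92 [[40.7, -31.2, 15.4], [49.6, 29.1, 22.4]] [45.1 -0.9 19.1]
   block 308 [[-7.7, 52.3, 26.0], [48.6, 88.7, 42.9]] [20.1 72.8 35.5]
   stop 96 [[-43.2, -83.1, 31.4], [-24.4, -54.1, 46.0]] [-33.6 -67.1  42. ]
   jaw 150 [[-7.6, -69.3, 22.4], [45.8, -47.8, 34.0]] [ 19.9 -59.3  30.3]
  grip 199 [  17.90089892 -186.84635756   43.94956087]
   lever angle by line 0.057387784 by pivot 0.02285050575561006 0.02285050575561006
side plate ((229.83023071289062, -380.9057922363281), (177.83181762695312, 192.253662109375), 89.86719512939453)
 fit centre [ 232.77253362 -380.42838464] yaw 11.600902773274397 [[0.012, 75.583, 30.0], [0.003, -75.033, 13.0], [0.0, 135.0, 0.0], [0.0, -135.0, 0.0]]
 nest [ 252.36397525 -376.40651752]
  grip 0 0
```

Run:
```python
from h import *
a=np.radians(8.1);R=np.array([[np.cos(a),np.sin(a)],[-np.sin(a),np.cos(a)]]);c0=np.array([509.3,-7.])
for n in ("top","side"):
    f=np.load(n+"0.npz");im,d=f["im"],f["d"];P=cloud(n,d);ok=d>0
    F=np.concatenate([(P[...,:2]-c0)@R.T,P[...,2:]],-1)
    print(n)
    for nm,x0,x1,y0,y1,z0,z1 in (("rail-",-12,12,-45,38,16.5,28),("rail+",32,55,-45,38,16.5,28),("block",-20,60,40,95,32,60)):
        k=ok&(F[...,0]>x0)&(F[...,0]<x1)&(F[...,1]>y0)&(F[...,1]<y1)&(F[...,2]>z0)&(F[...,2]<z1);q=F[k]
        print(nm,len(q),np.percentile(q,[4,96],axis=0).round(1).tolist(),q.mean(0).round(1))
    k=ok&(abs(P[...,0]-485)<50)&(abs(P[...,1]-204)<65)&(P[...,2]>15)&(P[...,2]<35);q=P[k]
    r=cv2.minAreaRect(q[:,:2].astype(np.float32));print("module",len(q),r,q.mean(0))
    hsv=cv2.cvtColor(im,cv2.COLOR_RGB2HSV);w=k&(hsv[...,1]<70)&(hsv[...,2]>110);print(" terminals",w.sum(),P[w].mean(0))
    dk=k&(hsv[...,2]<70);print(" lid high z at",P[k&(P[...,2]>23.8)].mean(0))
    # bodies near fixture/module for clearance
    pca=np.linalg.svd(q[:,:2]-q[:,:2].mean(0),full_matrices=False)[2][0];print(" pca deg",np.degrees(np.arctan2(pca[1],pca[0])))
```

```text
top
rail- 88 [[-8.4, -40.1, 17.5], [0.4, 27.5, 23.0]] [-4.3 -2.8 19.7]
rail+ 93 [[41.7, -42.2, 17.0], [51.3, 27.0, 22.9]] [46.4 -4.3 19.8]
block 316 [[-7.5, 62.9, 33.4], [48.6, 93.9, 42.6]] [20.2 78.6 37.3]
module 476 ((485.5379943847656, 204.49981689453125), (36.445472717285156, 85.02139282226562), 18.340206146240234) [485.18748104 203.9227827   23.13650162]
 terminals 88 [474.93614423 234.28918708  23.68204319]
 lid high z at [485.53241923 203.55538471  25.32285533]
 pca deg 108.42651796715383
side
rail- 52 [[-9.7, -32.5, 17.1], [-1.2, 28.9, 22.6]] [-5.8 -3.2 19.4]
rail+ 59 [[39.9, -39.7, 16.6], [51.9, 27.8, 22.6]] [45.2 -2.8 19.3]
block 190 [[-8.8, 61.2, 32.8], [47.4, 93.2, 42.4]] [18.5 77.7 37.1]
module 255 ((484.4413757324219, 203.41612243652344), (41.11273193359375, 90.36778259277344), 18.985193252563477) [483.35640174 200.78150833  21.87718717]
 terminals 38 [475.20666637 233.10016323  22.21198512]
 lid high z at [485.39587679 193.52807633  25.41687018]
 pca deg -71.71205077710404
```

```bash
cat >> h.py <<'E'
import json,os
from scipy.spatial.transform import Rotation as Ro
def plan(*targets,commit=True):
    """targets: (x,y,z mm,yaw deg), tool down; prints one row each from the commanded pose, saves the last"""
    c=json.load(open("cmd.json")) if os.path.exists("cmd.json") else [173.802,600.35,203.381,163.85]
    rot=lambda y:Ro.from_euler("xyz",[np.pi,0,np.radians(y)])
    R=rot(c[3])
    for t in targets:
        tz=round(-np.radians(t[3]-c[3]),3)
        s=(R.inv().apply(np.array(t[:3])-c[:3])/1000).round(4)
        print([0,0,tz]+s.tolist())
    new=(np.array(c[:3])+R.apply(s*1000)).tolist()+[c[3]-np.degrees(tz)]
    if commit: json.dump(new,open("cmd.json","w"))
E
python3 - <<'E'
from h import *
plan((485.2,203.9,110,108.4),(485.2,203.9,11.5,108.4))
E
```

```text
[0, 0, np.float64(0.968), -0.4094, -0.2942, 0.0934]
[0, 0, np.float64(0.968), -0.4094, -0.2942, 0.1919]
```

The manual's scale: turns go in shares of 2 pi rad. Converting my numbers, 0.968 rad is 0.1541.

Emit:
{"api": "move_arm", "payload": {
  "motion": [
    [0,0,0.0239,-0.049,-0.0353,0.009,0.07],
    [0,0,0.0477,-0.098,-0.0706,0.018,0.07],
    [0,0,0.0716,-0.147,-0.1059,0.027,0.07],
    [0,0,0.0955,-0.196,-0.1412,0.036,0.07],
    [0,0,0.1194,-0.245,-0.1765,0.045,0.07],
    [0,0,0.1432,-0.294,-0.2118,0.054,0.07],
    [0,0,0.1541,-0.343,-0.2471,0.063,0.07],
    [0,0,0.1541,-0.38,-0.273,0.072,0.07]
  ],
  "grip_force": 40
}}

```text
clock: 1.1
eef_pos: [463.9, 230.3, 131.0]
tcp_rot: [-3.141, 0.0, 1.89]
contact_force: [0.2, -0.4, -0.5]
opening: 0.821
grasp_force: 0.0
```

Run:
```python
from h import *
s=sensors.sense();print(s["eef_pos"],np.degrees(s["tcp_rot"]),s["contact_force"],s["opening"])
c=[173.802,600.35,203.381];R=Ro.from_euler("xyz",[np.pi,0,np.radians(163.85)])
new=(np.array(c)+R.apply([-380,-273,72])).tolist()+[163.85-np.degrees(.968)];print(new)
json.dump(new,open("cmd.json","w"))
plan((485.2,203.9,110,108.4),(485.2,203.9,11.5,108.4))
```

```text
[463.9290459  230.32122187 130.99568899] [-1.79991903e+02  9.40831954e-03  1.08275227e+02] [ 0.21893476 -0.37718236 -0.5328839 ] 0.8213834793589525
[462.87021348744224, 232.42532299235694, 131.38099999999997, np.float64(108.38768543133631)]
[0, 0, np.float64(-0.0), -0.0341, 0.0122, 0.0214]
[0, 0, np.float64(-0.0), -0.0341, 0.0122, 0.1199]
```

Emit:
{"api": "move_arm", "payload": {
  "motion": [
    [0,0,0,-0.034,0.012,0.021,0.07],
    [0,0,0,-0.0341,0.0122,0.0214,0.07],
    [0,0,0,-0.0341,0.0122,0.07,0.07],
    [0,0,0,-0.0341,0.0122,0.11,0.07],
    [0,0,0,-0.0341,0.0122,0.1199,0.07],
    [0,0,0,-0.0341,0.0122,0.1199,0.07]
  ]
}}

```text
clock: 1.85
eef_pos: [485.0, 204.5, 11.8]
tcp_rot: [-3.141, -0.0, 1.892]
contact_force: [-1.3, 0.1, -0.1]
opening: 0.817
grasp_force: 0.0
```

Run:
```python
from h import *
s=sensors.sense();print(s["eef_pos"],np.degrees(s["tcp_rot"]),s["contact_force"])
im,d=grab_frame("side");cv2.imwrite("pics/s1.png",cv2.resize(im[130:230,160:300,::-1],(798,570),interpolation=cv2.INTER_CUBIC))
```

```text
[485.00112781 204.46182287  11.76094087] [-1.79964521e+02 -1.81914070e-03  1.08424150e+02] [-1.25654389  0.05567199 -0.1097985 ]
```

View pics/s1.png

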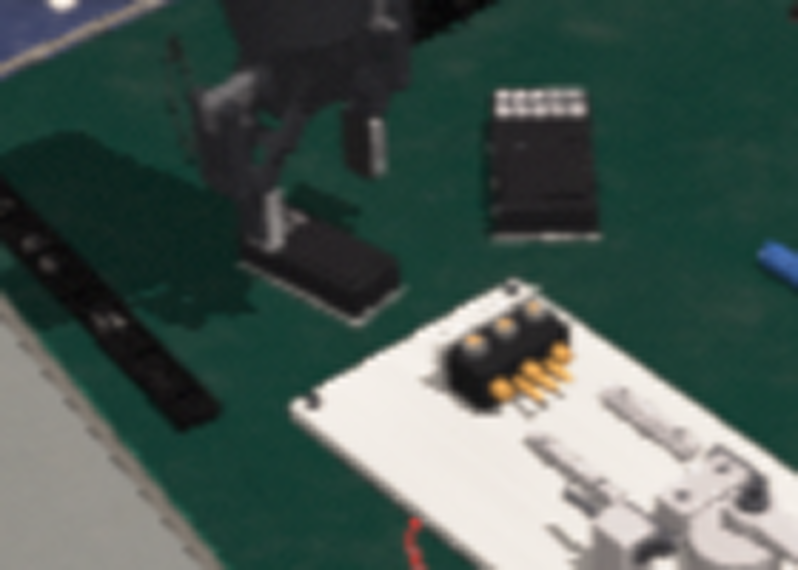

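The side crop shows the fingers straddling the module: near tip about (265,245), far tip about (370,175), and the module runs on to (380,300). Closing.

Emit:
{"api": "move_arm", "payload": {
  "motion": [
    [0,0,0,0,0,0,0.03],
    [0,0,0,0,0,0,0.03],
    [0,0,0,0,0,0,0.03],
    [0,0,0,0,0,0,0.03],
    [0,0,0,0,0,0,0.03],
    [0,0,0,0,0,0,0.03]
  ],
  "grip_force": 40
}}

```text
clock: 2.65
eef_pos: [485.2, 203.9, 11.5]
tcp_rot: [-3.142, -0.0, 1.892]
contact_force: [0.4, 0.2, -0.2]
opening: 0.351
grasp_force: 0.0
```

Run:
```python
from h import *
s=sensors.sense();print(s["eef_pos"],s["opening"]*85.4,s["grasp_force"])
plan((485.2,203.9,90,108.4))
a=np.radians(8.1);fx=np.array([np.cos(a),np.sin(a)]);fy=np.array([-np.sin(a),np.cos(a)])
t=np.array([529.,-4.])-4.5*fy;print(t)
plan((*t,90,98.1))
```

```text
[485.22545725 203.94238228  11.45216057] 29.958408855391397 0.0
[0, 0, np.float64(-0.0), -0.0, -0.0, -0.0785]
[529.63405554  -8.45510646]
[0, 0, np.float64(0.18), -0.2155, -0.0248, -0.0]
```

Run:
```python
from h import *
im,d=grab_frame("side");a=cv2.resize(im[150:200,190:260,::-1],(560,400),interpolation=cv2.INTER_CUBIC)
im,d=grab_frame("top");b=cv2.resize(im[185:245,140:220,::-1],(533,400),interpolation=cv2.INTER_CUBIC)
cv2.imwrite("pics/s2.png",cv2.resize(np.hstack([a,b]),(800,293)))
```

```text
(no output)
```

View pics/s2.png

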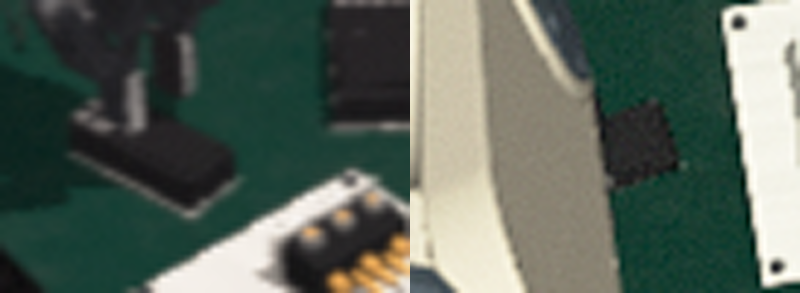

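Run:
```python
from h import *
im,d=grab_frame("side");P=cloud("side",d)
# near finger pixels: crop (130,130)/ (410/70) -> u=190+130/5.86, v=150+130/5.86
for v in range(158,178): print(v,[ (P[v,u].round().astype(int).tolist(),int(im[v,u].mean())) for u in (209,211,213,220,222)])
```

```text
158 [([463, 192, 93], 34), ([464, 181, 99], 35), ([474, 189, 90], 39), ([503, 200, 72], 48), ([512, 204, 65], 101)]
159 [([462, 190, 91], 42), ([466, 185, 92], 36), ([473, 186, 89], 43), ([503, 200, 68], 42), ([513, 206, 60], 93)]
160 [([461, 189, 88], 39), ([466, 185, 89], 39), ([526, 291, -1], 42), ([502, 199, 66], 41), ([513, 207, 56], 97)]
161 [([459, 185, 88], 39), ([464, 183, 87], 40), ([521, 281, 3], 51), ([502, 199, 62], 40), ([514, 209, 51], 97)]
162 [([459, 185, 84], 37), ([466, 187, 80], 43), ([474, 190, 75], 84), ([502, 200, 57], 41), ([513, 208, 48], 98)]
163 [([460, 189, 78], 36), ([470, 196, 70], 64), ([474, 191, 71], 104), ([503, 202, 52], 37), ([510, 202, 49], 92)]
164 [([460, 189, 74], 36), ([468, 191, 70], 68), ([473, 188, 69], 107), ([504, 204, 47], 38), ([509, 200, 47], 89)]
165 [([460, 190, 70], 34), ([468, 192, 66], 68), ([473, 189, 66], 116), ([502, 201, 46], 35), ([510, 203, 41], 79)]
166 [([462, 194, 63], 33), ([466, 188, 65], 67), ([472, 188, 63], 118), ([504, 205, 38], 36), ([531, 242, 4], 55)]
167 [([463, 196, 58], 34), ([467, 191, 59], 75), ([473, 190, 5
[... 502 characters left out ...]
 -2], 40)]
172 [([470, 214, 25], 44), ([468, 196, 37], 64), ([480, 206, 26], 79), ([499, 197, 23], 38), ([505, 197, 20], 39)]
173 [([472, 218, 17], 35), ([477, 214, 18], 43), ([478, 202, 25], 45), ([495, 191, 25], 39), ([502, 190, 22], 36)]
174 [([468, 210, 21], 32), ([473, 207, 20], 34), ([475, 197, 26], 39), ([494, 189, 23], 36), ([500, 188, 21], 37)]
175 [([465, 205, 21], 24), ([470, 201, 21], 32), ([474, 197, 23], 32), ([491, 184, 24], 39), ([496, 182, 23], 37)]
176 [([464, 204, 18], 23), ([470, 202, 17], 25), ([473, 194, 21], 34), ([489, 182, 22], 37), ([494, 178, 22], 37)]
177 [([463, 201, 17], 23), ([470, 202, 13], 22), ([471, 191, 20], 24), ([488, 178, 21], 36), ([491, 173, 23], 37)]
```

The fingertips measure about z 38, which is 26 mm above the reported TCP height, and they closed above the module. I'll reopen, go lower, and remeasure the tips.

Emit:
{"api": "move_arm", "payload": {
  "motion": [
    [0,0,0,0,0,0,0.07],
    [0,0,0,0,0,0,0.07],
    [0,0,0,0,0,0,0.07],
    [0,0,0,0,0,0.004,0.07],
    [0,0,0,0,0,0.007,0.07],
    [0,0,0,0,0,0.01,0.07]
  ]
}}

```text
clock: 3.55
eef_pos: [485.1, 203.9, 1.1]
tcp_rot: [-3.141, 0.0, 1.892]
contact_force: [0.4, -0.2, 0.3]
opening: 0.821
grasp_force: 0.0
```

Run:
```python
from h import *
json.dump([485.2,203.9,1.5,108.4],open("cmd.json","w"))
s=sensors.sense();print(s["eef_pos"],s["opening"],s["contact_force"])
im,d=grab_frame("side");P=cloud("side",d)
m=(P[...,1]>150)&(P[...,1]<225)&(P[...,0]>425)&(P[...,0]<545)&(P[...,2]>8)
# columns: lowest finger point per x bin away from module footprint
u=np.array([np.cos(np.radians(18.4)),np.sin(np.radians(18.4))])
t=(P[...,:2]-[485,204])@u
for lo in range(-50,50,5):
    k=m&(t>=lo)&(t<lo+5)
    if k.any(): print(lo,k.sum(),np.percentile(P[k][:,2],[0,5,20,50,90]).round(),)
cv2.imwrite("pics/s3.png",cv2.resize(im[140:200,180:260,::-1],(800,600),interpolation=cv2.INTER_CUBIC))
```

```text
[485.12419801 203.86569623   1.14063259] 0.8213777756325061 [ 0.38952936 -0.16541224  0.27868569]
-50 59 [ 43.  49.  58.  87. 379.]
-45 242 [ 41.  63. 260. 366. 385.]
-40 508 [ 36.  92. 175. 259. 351.]
-35 370 [ 49. 103. 173. 239. 325.]
-30 245 [ 95. 113. 171. 243. 329.]
-25 178 [ 19. 118. 173. 239. 329.]
-20 192 [  8.  11.  20. 201. 320.]
-15 141 [  9.  18.  26. 208. 305.]
-10 128 [ 15.  22. 108. 203. 304.]
-5 98 [  8.  20.  24. 211. 296.]
0 107 [ 12.  21.  26. 191. 290.]
5 77 [ 11.  20.  25. 184. 298.]
10 103 [ 10.  21.  25. 171. 415.]
15 74 [  8.  20. 113. 237. 415.]
20 49 [103. 110. 176. 334. 410.]
25 52 [ 96.  97. 120. 349. 402.]
30 51 [ 40.  47.  61. 345. 403.]
35 82 [ 35.  41.  55.  73. 380.]
40 30 [ 39.  45.  64.  85. 392.]
45 4 [ 77.  78.  84. 107. 129.]
```

View pics/s3.png

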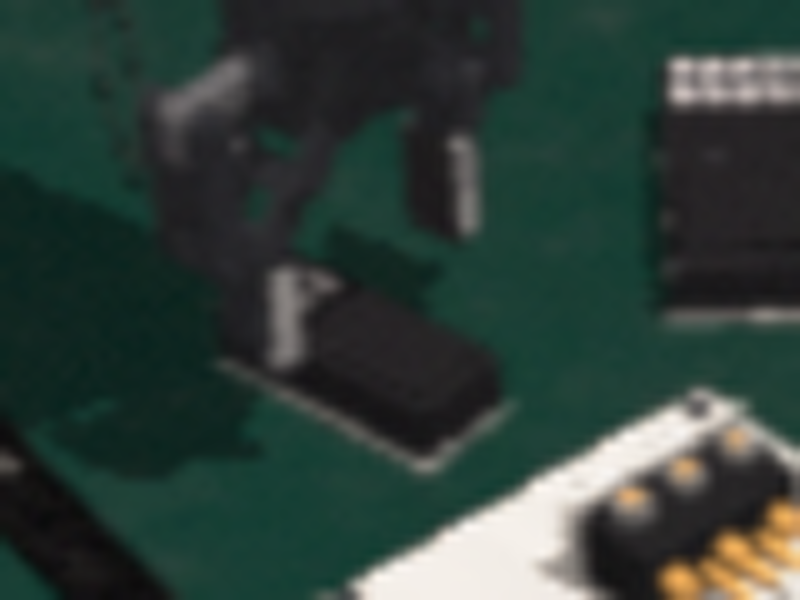

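The side crop shows the open tips at about (285,365) and (460,240), z about 36 with the TCP at 1. So the tips sit about 35 mm behind the TCP when open and about 26 mm when nearly closed on the module. I'll lower by 16 mm and close.

Emit:
{"api": "move_arm", "payload": {
  "motion": [
    [0,0,0,0,0,0.006,0.07],
    [0,0,0,0,0,0.012,0.065],
    [0,0,0,0,0,0.016,0.06],
    [0,0,0,0,0,0.016,0.03],
    [0,0,0,0,0,0.016,0.03],
    [0,0,0,0,0,0.016,0.03],
    [0,0,0,0,0,0.016,0.03],
    [0,0,0,0,0,0.016,0.03]
  ],
  "grip_force": 40
}}

```text
clock: 4.6
eef_pos: [485.3, 203.9, -14.4]
tcp_rot: [3.141, -0.0, 1.892]
contact_force: [0.2, 0.1, -0.0]
opening: 0.407
grasp_force: 40.0
```

Run:
```python
from h import *
json.dump([485.2,203.9,-14.5,108.4],open("cmd.json","w"))
plan((485.2,203.9,60,108.4))
a=np.radians(8.1);fy=np.array([-np.sin(a),np.cos(a)])
t=np.array([529.,-4.])-4.5*fy;print(t)
plan((*t,60,98.1))
```

```text
[0, 0, np.float64(-0.0), 0.0, 0.0, -0.0745]
[529.63405554  -8.45510646]
[0, 0, np.float64(0.18), -0.2155, -0.0249, -0.0]
```

Emit:
{"api": "move_arm", "payload": {
  "motion": [
    [0,0,0,0,0,-0.02,0.03],
    [0,0,0,0,0,-0.05,0.03],
    [0,0,0,0,0,-0.0745,0.03],
    [0,0,0,0,0,-0.0745,0.03]
  ]
}}

```text
clock: 5.1
eef_pos: [486.5, 204.5, 61.5]
tcp_rot: [3.138, -0.0, 1.892]
contact_force: [-0.2, 0.0, -1.2]
opening: 0.404
grasp_force: 40.3
```

To row units: 0.18 rad is 0.0286.

Emit:
{"api": "move_arm", "payload": {
  "motion": [
    [0,0,0.0064,-0.04,-0.005,0,0.03],
    [0,0,0.0143,-0.09,-0.0105,0,0.03],
    [0,0,0.0223,-0.14,-0.016,0,0.03],
    [0,0,0.0286,-0.19,-0.022,0,0.03],
    [0,0,0.0286,-0.2155,-0.0249,0,0.03],
    [0,0,0.0286,-0.2155,-0.0249,0,0.03],
    [0,0,0.0286,-0.2155,-0.0249,0,0.03]
  ]
}}

```text
clock: 5.98
eef_pos: [528.8, -7.9, 59.1]
tcp_rot: [-3.14, -0.0, 1.712]
contact_force: [0.6, 0.0, -1.5]
opening: 0.406
grasp_force: 40.3
```

Run:
```python
from h import *
s=sensors.sense();print(s["eef_pos"],np.degrees(s["tcp_rot"]),s["contact_force"])
a=np.radians(8.1);R=np.array([[np.cos(a),np.sin(a)],[-np.sin(a),np.cos(a)]]);c0=np.array([509.3,-7.])
im,d=grab_frame("side");P=cloud("side",d);np.savez("side1.npz",im=im,d=d)
F=np.concatenate([(P[...,:2]-c0)@R.T,P[...,2:]],-1)
for y in range(-60,52,6):
    k=(d>0)&(abs(F[...,0]-20)<30)&(F[...,1]>=y)&(F[...,1]<y+6)&(F[...,2]>55)&(F[...,2]<115);q=F[k]
    if len(q): print(y,len(q),"x",np.percentile(q[:,0],[2,98]).round(1),"z",np.percentile(q[:,2],[2,50,98]).round(1))
cv2.imwrite("pics/s4.png",cv2.resize(im[150:240,200:320,::-1],(800,600),interpolation=cv2.INTER_CUBIC))
```

```text
[528.80537248  -7.9207599   59.11728485] [-1.79916163e+02 -2.79550272e-02  9.80648835e+01] [ 0.58912942  0.02870462 -1.5229078 ]
-54 1 x [1.9 1.9] z [98.3 98.3 98.3]
-48 70 x [ 0.8 35.8] z [73.7 86.3 97.8]
-42 33 x [ 0.6 35.8] z [75.9 94.4 99.3]
-36 34 x [-0.  32.6] z [ 74.  96. 100.]
-30 26 x [ 0.  35.9] z [73.9 95.1 99.7]
-24 31 x [-0.9 34.4] z [ 76.7  96.  100.2]
-18 53 x [-2.7 41.8] z [ 74.9  97.5 112.4]
-12 55 x [-9.6 48.6] z [ 76.   98.9 114.4]
-6 25 x [-9.7 38.4] z [ 77.8  99.1 112. ]
0 24 x [-9.8 39.2] z [ 73.6  97.3 114.1]
6 12 x [ 2.4 38.3] z [ 75.4  94.8 101.4]
12 7 x [ 0.4 35.5] z [73.5 79.2 95.4]
18 7 x [ 0.5 35.3] z [80.2 89.  97.2]
24 12 x [0.9 4.9] z [72.4 85.2 93.5]
30 11 x [-0.   3.7] z [75.8 82.1 95. ]
36 7 x [1.1 4.3] z [76.6 86.2 93.8]
```

View pics/s4.png

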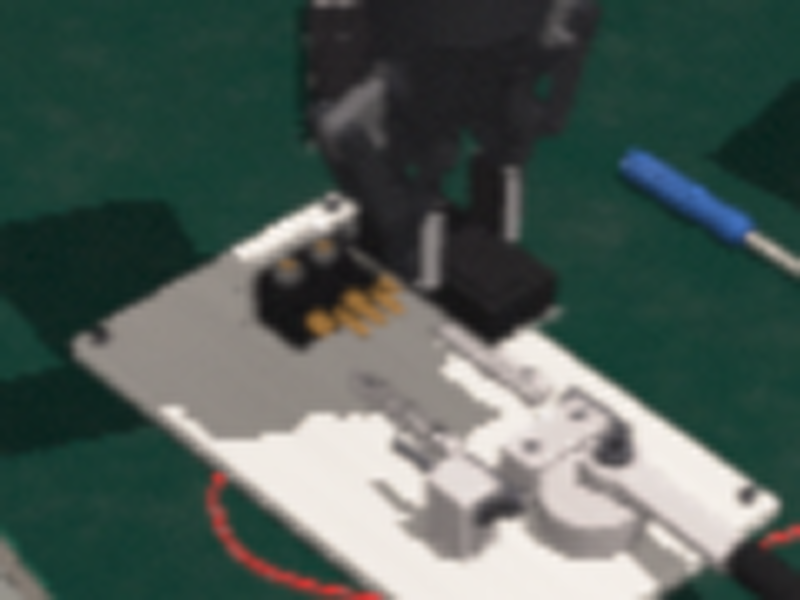

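The crop shows the module level, above the rails and clear of the pins, with its terminals toward the block. Depth puts it at fixture y -48 to +38, x about 0 to 37. Lowering into the rails with force checks.

Emit:
{"api": "move_arm", "payload": {
  "motion": [
    [0,0,0,0,0,0,0.03],
    [0,0,0,0,0,0.02,0.03],
    [0,0,0,0,0,0.04,0.03],
    [0,0,0,0,0,0.048,0.03],
    [0,0,0,0,0,0.052,0.03],
    [0,0,0,0,0,0.052,0.03]
  ]
}}

```text
clock: 6.78
eef_pos: [529.8, -8.2, 8.2]
tcp_rot: [3.141, 0.0, 1.712]
contact_force: [-0.8, -0.9, -1.6]
opening: 0.405
grasp_force: 40.3
```

Commanded z is 8 and the underside is about 22.5. Now entering.

Emit:
{"api": "move_arm", "payload": {
  "motion": [
    [0,0,0,0,0,0.002,0.03],
    [0,0,0,0,0,0.004,0.03],
    [0,0,0,0,0,0.006,0.03],
    [0,0,0,0,0,0.008,0.03],
    [0,0,0,0,0,0.008,0.03]
  ]
}}

```text
clock: 7.4
eef_pos: [529.5, -8.4, -0.2]
tcp_rot: [-3.141, -0.0, 1.712]
contact_force: [0.8, 0.2, -1.1]
opening: 0.406
grasp_force: 40.3
```

Emit:
{"api": "move_arm", "payload": {
  "motion": [
    [0,0,0,0,0,0.001,0.03],
    [0,0,0,0,0,0.002,0.03],
    [0,0,0,0,0,0.003,0.03],
    [0,0,0,0,0,0.004,0.03],
    [0,0,0,0,0,0.004,0.03]
  ]
}}

```text
clock: 8.02
eef_pos: [529.5, -8.4, -4.1]
tcp_rot: [-3.141, -0.0, 1.712]
contact_force: [-0.0, 0.3, -1.3]
opening: 0.406
grasp_force: 40.3
```

Emit:
{"api": "move_arm", "payload": {
  "motion": [
    [0,0,0,0,0,0.0005,0.03],
    [0,0,0,0,0,0.001,0.03],
    [0,0,0,0,0,0.001,0.03]
  ]
}}

```text
clock: 8.4
eef_pos: [529.7, -8.4, -4.5]
tcp_rot: [3.141, 0.0, 1.712]
contact_force: [-2.6, 0.4, 7.0]
opening: 0.406
grasp_force: 41.1
```

Floor contact came at the expected height. Release and rise.

Emit:
{"api": "move_arm", "payload": {
  "motion": [
    [0,0,0,0,0,0,0.055],
    [0,0,0,0,0,0,0.055],
    [0,0,0,0,0,-0.003,0.055],
    [0,0,0,0,0,-0.03,0.055],
    [0,0,0,0,0,-0.07,0.055],
    [0,0,0,0.06,0,-0.12,0.055],
    [0,0,0,0.12,0,-0.125,0.055],
    [0,0,0,0.125,0,-0.125,0.055]
  ]
}}

```text
clock: 9.4
eef_pos: [512.3, 118.1, 121.5]
tcp_rot: [3.139, -0.001, 1.714]
contact_force: [0.5, 0.3, -0.6]
opening: 0.648
grasp_force: 0.0
```

Run:
```python
from h import *
json.dump([529.634,-8.455,-5,98.1],open("cmd.json","w"))
R=Ro.from_euler("xyz",[np.pi,0,np.radians(98.1)])
n=np.array([529.634,-8.455,-5])+R.apply([125,0,-125]);json.dump(n.tolist()+[98.1],open("cmd.json","w"))
s=sensors.sense();print(n,s["eef_pos"])
a=np.radians(8.1);R=np.array([[np.cos(a),np.sin(a)],[-np.sin(a),np.cos(a)]]);c0=np.array([509.3,-7.])
out=[]
for nm in("top","side"):
    im,d=grab_frame(nm);P=cloud(nm,d);F=np.concatenate([(P[...,:2]-c0)@R.T,P[...,2:]],-1)
    k=(d>0)&(abs(F[...,0]-20)<20)&(F[...,1]>-55)&(F[...,1]<45)&(F[...,2]>28)&(F[...,2]<40);q=F[k]
    print(nm,len(q),np.percentile(q,[2,50,98],axis=0).round(1).tolist())
    k=(d>0)&(F[...,1]<-150)&(F[...,1]>-250)&(abs(F[...,0]-20)<60)&(F[...,2]>22)&(F[...,2]<60);q=F[k]
    if len(q): print(" grip",len(q),q.mean(0),np.percentile(q[:,1],[2,98]))
    out.append(cv2.resize(im[170:240,220:320,::-1] if nm=="top" else im[180:260,220:334,::-1],(400,280),interpolation=cv2.INTER_CUBIC))
cv2.imwrite("pics/s5.png",np.hstack(out))
```

```text
[512.02134601 115.29795721 120.        ] [512.32044988 118.09731311 121.52657886]
top 482 [[2.9, -53.3, 28.5], [20.1, -5.2, 32.6], [37.7, 37.5, 36.9]]
 grip 197 [  17.91666006 -186.59624949   43.96742738] [-222.67084209 -151.4658281 ]
side 297 [[1.5, -53.0, 28.3], [17.7, -8.3, 32.5], [38.0, 37.4, 37.6]]
 grip 187 [  15.08274393 -191.40008905   43.10982907] [-224.67194154 -151.21063356]
```

View pics/s5.png

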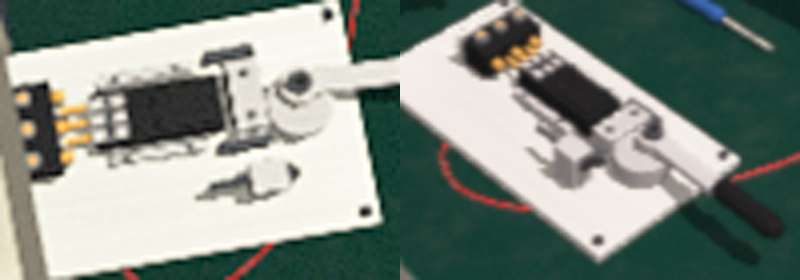

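The module lies flat between the rails, with its terminals facing the pins about 3 mm short of them. The lever is open, with its grip near fixture (17,-190). Next I plan the lever arc.

```bash
cat >> h.py <<'E'
def arc(th,z,r=100.):
    a=np.radians(8.1);fx=np.array([np.cos(a),np.sin(a)]);fy=np.array([-np.sin(a),np.cos(a)])
    p=np.array([529.,-4.])-95*fy-r*(np.sin(th)*fx+np.cos(th)*fy)
    return (*p,z,98.1-np.degrees(th))
E
python3 - <<'E'
from h import *
print(arc(.035,90)); plan(arc(.035,90)); plan(arc(.035,1))
E
```

```text
(np.float64(553.0027355174033), np.float64(-197.48703412794322), 90, np.float64(96.09464771704211))
[0, 0, np.float64(0.035), -0.3154, -0.0035, 0.03]
[0, 0, np.float64(-0.0), -0.0, 0.0, 0.089]
```

To row units: 0.035 rad is 0.0056.

Emit:
{"api": "move_arm", "payload": {
  "motion": [
    [0,0,0.0016,-0.05,0,0,0.045],
    [0,0,0.0032,-0.105,-0.001,0,0.045],
    [0,0,0.0056,-0.16,-0.002,0,0.045],
    [0,0,0.0056,-0.215,-0.003,0.01,0.045],
    [0,0,0.0056,-0.27,-0.0035,0.02,0.045],
    [0,0,0.0056,-0.31,-0.0035,0.03,0.045],
    [0,0,0.0056,-0.3154,-0.0035,0.03,0.045],
    [0,0,0.0056,-0.3154,-0.0035,0.03,0.045]
  ]
}}

```text
clock: 10.5
eef_pos: [551.9, -198.2, 89.4]
tcp_rot: [-3.14, -0.001, 1.675]
contact_force: [0.6, -0.3, 0.9]
opening: 0.525
grasp_force: 0.0
```

Emit:
{"api": "move_arm", "payload": {
  "motion": [
    [0,0,0,0,0,0.04,0.045],
    [0,0,0,0,0,0.07,0.045],
    [0,0,0,0,0,0.085,0.045],
    [0,0,0,0,0,0.089,0.045],
    [0,0,0,0,0,0.089,0.045]
  ]
}}

```text
clock: 11.12
eef_pos: [553.4, -197.3, 1.6]
tcp_rot: [3.141, 0.0, 1.677]
contact_force: [-0.1, 0.5, 0.7]
opening: 0.53
grasp_force: 0.0
```

Emit:
{"api": "move_arm", "payload": {
  "motion": [
    [0,0,0,0,0,0,0.01],
    [0,0,0,0,0,0,0.01],
    [0,0,0,0,0,0,0.01],
    [0,0,0,0,0,0,0.01],
    [0,0,0,0,0,0,0.01]
  ],
  "grip_force": 35
}}

```text
clock: 11.75
eef_pos: [553.9, -197.7, 2.0]
tcp_rot: [3.14, 0.001, 1.677]
contact_force: [-0.1, 1.4, 6.5]
opening: 0.186
grasp_force: 34.3
```

Run:
```python
from h import *
s=sensors.sense();print(s["eef_pos"],s["contact_force"],s["opening"]*85.4)
T=[.10,.2,.3,.4,.5,.6,.7,.8]
plan(*[arc(t,1) for t in T])
```

```text
[ 553.88865143 -197.69303009    2.00789558] [-0.07125804  1.35990602  6.49367184] 15.879784717681487
[0, 0, np.float64(0.065), 0.0002, -0.0065, 0.0]
[0, 0, np.float64(0.165), 0.0013, -0.0164, 0.0]
[0, 0, np.float64(0.265), 0.0035, -0.0262, 0.0]
[0, 0, np.float64(0.365), 0.0065, -0.0357, 0.0]
[0, 0, np.float64(0.465), 0.0106, -0.0448, 0.0]
[0, 0, np.float64(0.565), 0.0155, -0.0535, 0.0]
[0, 0, np.float64(0.665), 0.0213, -0.0617, 0.0]
[0, 0, np.float64(0.765), 0.0278, -0.0693, 0.0]
```

To row units: 0.765 rad is 0.1218.

Emit:
{"api": "move_arm", "payload": {
  "motion": [
    [0,0,0.0103,0.0002,-0.0065,-0.001,0.01],
    [0,0,0.0263,0.0013,-0.0164,-0.001,0.01],
    [0,0,0.0422,0.0035,-0.0262,-0.001,0.01],
    [0,0,0.0581,0.0065,-0.0357,-0.001,0.01],
    [0,0,0.074,0.0106,-0.0448,-0.001,0.01],
    [0,0,0.0899,0.0155,-0.0535,-0.001,0.01],
    [0,0,0.1058,0.0213,-0.0617,-0.001,0.01],
    [0,0,0.1218,0.0278,-0.0693,-0.001,0.01]
  ]
}}

```text
clock: 12.75
eef_pos: [483.1, -177.5, 2.3]
tcp_rot: [3.137, -0.002, 0.908]
contact_force: [9.8, 1.5, -8.8]
opening: 0.19
grasp_force: 34.3
```

```bash
cat >> h.py <<'E'
def report(th):
    s=sensors.sense();a=np.radians(8.1)
    fx=np.array([np.cos(a),np.sin(a)]);fy=np.array([-np.sin(a),np.cos(a)])
    tan=-np.cos(th)*fx+np.sin(th)*fy; rad=-(np.sin(th)*fx+np.cos(th)*fy)
    v=s["eef_pos"][:2]-(np.array([529.,-4.])-95*fy)
    f=s["contact_force"][:2]
    print("clock",s["clock"],"th",np.arctan2(-v@fx,-v@fy).round(4),"r",np.hypot(*v).round(1),"F tan",(f@tan).round(1),"F rad",(f@rad).round(1),"Fz",s["contact_force"][2].round(1),"open",s["opening"],"grip",s["grasp_force"])
E
python3 - <<'E'
from h import *
c=json.load(open("cmd.json"));c[2]=2;json.dump(c,open("cmd.json","w"))
report(.8)
plan(*[arc(t,2) for t in (.88,.96,1.04,1.12,1.18,1.22,1.24)])
E
```

```text
clock 12.75 th 0.782 r 99.1 F tan -6.8 F rad -7.2 Fz -8.8 open 0.19010232399820456 grip 34.32034216064494
[0, 0, np.float64(0.08), 0.0004, -0.008, -0.0]
[0, 0, np.float64(0.16), 0.0013, -0.0159, -0.0]
[0, 0, np.float64(0.24), 0.0029, -0.0238, -0.0]
[0, 0, np.float64(0.32), 0.0051, -0.0314, -0.0]
[0, 0, np.float64(0.38), 0.0072, -0.0371, -0.0]
[0, 0, np.float64(0.42), 0.0087, -0.0408, -0.0]
[0, 0, np.float64(0.44), 0.0096, -0.0426, -0.0]
```

To row units: 0.44 rad is 0.07.

Emit:
{"api": "move_arm", "payload": {
  "motion": [
    [0,0,0.0127,0.0004,-0.008,0.0005,0.01],
    [0,0,0.0255,0.0013,-0.0159,0.0005,0.01],
    [0,0,0.0382,0.0029,-0.0238,0.0005,0.01],
    [0,0,0.0509,0.0051,-0.0314,0.0005,0.01],
    [0,0,0.0605,0.0072,-0.0371,0.0005,0.01],
    [0,0,0.0668,0.0087,-0.0408,0.0005,0.01],
    [0,0,0.07,0.0096,-0.0426,0.0005,0.01],
    [0,0,0.07,0.0096,-0.0426,0.0005,0.01]
  ]
}}

```text
clock: 13.75
eef_pos: [455.6, -144.5, 2.2]
tcp_rot: [3.138, -0.003, 0.472]
contact_force: [5.3, -4.0, -1.9]
opening: 0.189
grasp_force: 34.9
```

Run:
```python
from h import *
c=json.load(open("cmd.json"));c[2]=1.5;json.dump(c,open("cmd.json","w"))
report(1.24)
plan(*[arc(t,1.5) for t in (1.25,1.26,1.27,1.28,1.29,1.30)])
```

```text
clock 13.75 th 1.2212 r 98.4 F tan -5.9 F rad -2.9 Fz -1.9 open 0.18896702469886625 grip 34.86769850118435
[0, 0, np.float64(0.01), -0.0, -0.001, -0.0]
[0, 0, np.float64(0.02), 0.0, -0.002, -0.0]
[0, 0, np.float64(0.03), 0.0, -0.003, -0.0]
[0, 0, np.float64(0.04), 0.0001, -0.004, -0.0]
[0, 0, np.float64(0.05), 0.0001, -0.005, -0.0]
[0, 0, np.float64(0.06), 0.0002, -0.006, -0.0]
```

To row units: 0.06 rad is 0.0095.

Emit:
{"api": "move_arm", "payload": {
  "motion": [
    [0,0,0.0016,0,-0.001,0,0.01],
    [0,0,0.0032,0,-0.002,0,0.01],
    [0,0,0.0048,0,-0.003,0,0.01],
    [0,0,0.0064,0.0001,-0.004,0,0.01],
    [0,0,0.008,0.0001,-0.005,0,0.01],
    [0,0,0.0095,0.0002,-0.006,0,0.01]
  ]
}}

```text
clock: 14.5
eef_pos: [453.1, -139.3, 2.2]
tcp_rot: [3.138, -0.003, 0.412]
contact_force: [4.4, -5.1, -2.2]
opening: 0.187
grasp_force: 34.9
```

Run:
```python
from h import *
report(1.30)
plan(*[arc(t,1.5) for t in (1.31,1.32,1.33,1.34)])
```

```text
clock 14.5 th 1.2795 r 98.3 F tan -6.4 F rad -1.9 Fz -2.2 open 0.18679639372435558 grip 34.930213666084455
[0, 0, np.float64(0.01), -0.0, -0.001, -0.0]
[0, 0, np.float64(0.02), -0.0, -0.002, -0.0]
[0, 0, np.float64(0.03), 0.0, -0.003, -0.0]
[0, 0, np.float64(0.04), 0.0001, -0.004, -0.0]
```

To row units: 0.04 rad is 0.0064.

Emit:
{"api": "move_arm", "payload": {
  "motion": [
    [0,0,0.0016,0,-0.001,0,0.01],
    [0,0,0.0032,0,-0.002,0,0.01],
    [0,0,0.0048,0,-0.003,0,0.01],
    [0,0,0.0064,0.0001,-0.004,0,0.01]
  ]
}}

```text
clock: 15.0
eef_pos: [451.6, -135.6, 2.2]
tcp_rot: [3.138, -0.003, 0.372]
contact_force: [5.3, -5.5, -2.1]
opening: 0.191
grasp_force: 34.9
```

Run:
```python
from h import *
report(1.34)
plan(*[arc(t,1.5) for t in (1.35,1.36,1.37)])
```

```text
clock 15.0 th 1.3202 r 98.2 F tan -7.1 F rad -2.9 Fz -2.1 open 0.19054347795664547 grip 34.92280136553745
[0, 0, np.float64(0.01), -0.0, -0.001, -0.0]
[0, 0, np.float64(0.02), -0.0, -0.002, -0.0]
[0, 0, np.float64(0.03), -0.0, -0.003, -0.0]
```

To row units: 0.03 rad is 0.0048.

Emit:
{"api": "move_arm", "payload": {
  "motion": [
    [0,0,0.0016,0,-0.001,0,0.01],
    [0,0,0.0032,0,-0.002,0,0.01],
    [0,0,0.0048,0,-0.003,0,0.01]
  ]
}}

```text
clock: 15.38
eef_pos: [450.5, -132.8, 2.2]
tcp_rot: [3.138, -0.004, 0.342]
contact_force: [4.1, -5.1, -2.9]
opening: 0.188
grasp_force: 34.9
```

Run:
```python
from h import *
report(1.37)
plan(*[arc(t,1.5) for t in (1.38,1.39,1.40)])
```

```text
clock 15.375 th 1.3508 r 98.2 F tan -6.2 F rad -2.2 Fz -2.9 open 0.18833493607008647 grip 34.90935571084265
[0, 0, np.float64(0.01), 0.0, -0.001, -0.0]
[0, 0, np.float64(0.02), 0.0, -0.002, -0.0]
[0, 0, np.float64(0.03), 0.0, -0.003, -0.0]
```

To row units: 0.03 rad is 0.0048.

Emit:
{"api": "move_arm", "payload": {
  "motion": [
    [0,0,0.0016,0,-0.001,0,0.01],
    [0,0,0.0032,0,-0.002,0,0.01],
    [0,0,0.0048,0,-0.003,0,0.01]
  ]
}}

```text
clock: 15.75
eef_pos: [449.5, -129.9, 2.2]
tcp_rot: [3.138, -0.004, 0.312]
contact_force: [4.8, -5.3, -2.5]
opening: 0.194
grasp_force: 34.9
```

Run:
```python
from h import *
report(1.40)
plan(*[arc(t,1.5) for t in (1.41,1.42,1.43)])
```

```text
clock 15.75 th 1.3814 r 98.2 F tan -6.5 F rad -3.0 Fz -2.5 open 0.19379716812713368 grip 34.90429883073375
[0, 0, np.float64(0.01), 0.0, -0.001, -0.0]
[0, 0, np.float64(0.02), 0.0001, -0.002, -0.0]
[0, 0, np.float64(0.03), 0.0001, -0.003, -0.0]
```

To row units: 0.03 rad is 0.0048.

Emit:
{"api": "move_arm", "payload": {
  "motion": [
    [0,0,0.0016,0,-0.001,0,0.01],
    [0,0,0.0032,0.0001,-0.002,0,0.01],
    [0,0,0.0048,0.0001,-0.003,0,0.01]
  ]
}}

```text
clock: 16.12
eef_pos: [448.6, -127.0, 2.2]
tcp_rot: [3.138, -0.004, 0.282]
contact_force: [4.5, -7.3, -2.4]
opening: 0.191
grasp_force: 34.9
```

Run:
```python
from h import *
report(1.43)
plan(*[arc(t,1.5) for t in (1.44,1.45,1.46)])
```

```text
clock 16.125 th 1.4124 r 98.1 F tan -8.3 F rad -2.3 Fz -2.4 open 0.19114262586313008 grip 34.92501214008371
[0, 0, np.float64(0.01), -0.0, -0.001, -0.0]
[0, 0, np.float64(0.02), 0.0, -0.002, -0.0]
[0, 0, np.float64(0.03), 0.0, -0.003, -0.0]
```

To row units: 0.03 rad is 0.0048.

Emit:
{"api": "move_arm", "payload": {
  "motion": [
    [0,0,0.0016,0,-0.001,0,0.01],
    [0,0,0.0032,0,-0.002,0,0.01],
    [0,0,0.0048,0,-0.003,0,0.01]
  ]
}}

```text
clock: 16.5
eef_pos: [447.8, -124.2, 2.2]
tcp_rot: [3.138, -0.004, 0.252]
contact_force: [4.4, -7.2, -2.4]
opening: 0.187
grasp_force: 34.9
```

Run:
```python
from h import *
report(1.46)
plan(*[arc(t,1.5) for t in (1.47,1.48,1.49)])
```

```text
clock 16.5 th 1.4427 r 98.1 F tan -8.0 F rad -2.5 Fz -2.4 open 0.18721471314791188 grip 34.915510935898055
[0, 0, np.float64(0.01), 0.0, -0.001, -0.0]
[0, 0, np.float64(0.02), 0.0001, -0.002, -0.0]
[0, 0, np.float64(0.03), 0.0001, -0.003, -0.0]
```

To row units: 0.03 rad is 0.0048.

Emit:
{"api": "move_arm", "payload": {
  "motion": [
    [0,0,0.0016,0,-0.001,0,0.01],
    [0,0,0.0032,0.0001,-0.002,0,0.01],
    [0,0,0.0048,0.0001,-0.003,0,0.01]
  ]
}}

```text
clock: 16.88
eef_pos: [447.1, -121.2, 2.2]
tcp_rot: [3.139, -0.004, 0.222]
contact_force: [5.0, -6.2, -2.4]
opening: 0.186
grasp_force: 34.9
```

Run:
```python
from h import *
report(1.49)
plan(*[arc(t,1.5) for t in (1.5,1.51,1.52)])
```

```text
clock 16.875 th 1.4734 r 98.1 F tan -7.2 F rad -3.5 Fz -2.4 open 0.18584268688915456 grip 34.927822264580755
[0, 0, np.float64(0.01), -0.0, -0.001, -0.0]
[0, 0, np.float64(0.02), 0.0, -0.002, -0.0]
[0, 0, np.float64(0.03), 0.0, -0.003, -0.0]
```

To row units: 0.03 rad is 0.0048.

Emit:
{"api": "move_arm", "payload": {
  "motion": [
    [0,0,0.0016,0,-0.001,0,0.01],
    [0,0,0.0032,0,-0.002,0,0.01],
    [0,0,0.0048,0,-0.003,0,0.01]
  ]
}}

```text
clock: 17.25
eef_pos: [446.5, -118.3, 2.2]
tcp_rot: [3.139, -0.004, 0.192]
contact_force: [5.1, -4.9, -1.9]
opening: 0.186
grasp_force: 34.9
```

Run:
```python
from h import *
report(1.52)
plan(*[arc(t,1.5) for t in (1.53,1.54,1.55)])
```

```text
clock 17.25 th 1.5039 r 98.0 F tan -5.8 F rad -4.0 Fz -1.9 open 0.18625287503933302 grip 34.90600977100257
[0, 0, np.float64(0.01), 0.0, -0.001, -0.0]
[0, 0, np.float64(0.02), 0.0, -0.002, -0.0]
[0, 0, np.float64(0.03), 0.0001, -0.003, -0.0]
```

To row units: 0.03 rad is 0.0048.

Emit:
{"api": "move_arm", "payload": {
  "motion": [
    [0,0,0.0016,0,-0.001,0,0.01],
    [0,0,0.0032,0,-0.002,0,0.01],
    [0,0,0.0048,0.0001,-0.003,0,0.01]
  ]
}}

```text
clock: 17.62
eef_pos: [446.0, -115.3, 2.2]
tcp_rot: [3.139, -0.004, 0.162]
contact_force: [3.8, -6.8, -2.8]
opening: 0.188
grasp_force: 34.9
```

Run:
```python
from h import *
report(1.55)
plan(*[arc(t,1.5) for t in (1.56,1.57,1.58)])
```

```text
clock 17.625 th 1.5353 r 97.9 F tan -7.4 F rad -2.6 Fz -2.8 open 0.18802018433027737 grip 34.94628694134008
[0, 0, np.float64(0.01), -0.0, -0.001, -0.0]
[0, 0, np.float64(0.02), -0.0, -0.002, -0.0]
[0, 0, np.float64(0.03), 0.0, -0.003, -0.0]
```

To row units: 0.03 rad is 0.0048.

Emit:
{"api": "move_arm", "payload": {
  "motion": [
    [0,0,0.0016,0,-0.001,0,0.01],
    [0,0,0.0032,0,-0.002,0,0.01],
    [0,0,0.0048,0,-0.003,0,0.01]
  ]
}}

```text
clock: 18.0
eef_pos: [445.5, -112.3, 2.2]
tcp_rot: [3.139, -0.004, 0.132]
contact_force: [3.5, -6.5, -2.7]
opening: 0.188
grasp_force: 34.9
```

Run:
```python
from h import *
report(1.58)
plan(*[arc(t,1.5) for t in (1.59,1.60,1.61)])
```

```text
clock 18.0 th 1.5658 r 98.0 F tan -7.0 F rad -2.6 Fz -2.7 open 0.18765484220107137 grip 34.929434890364064
[0, 0, np.float64(0.01), 0.0, -0.001, -0.0]
[0, 0, np.float64(0.02), 0.0, -0.002, -0.0]
[0, 0, np.float64(0.03), 0.0001, -0.003, -0.0]
```

To row units: 0.03 rad is 0.0048.

Emit:
{"api": "move_arm", "payload": {
  "motion": [
    [0,0,0.0016,0,-0.001,0,0.01],
    [0,0,0.0032,0,-0.002,0,0.01],
    [0,0,0.0048,0.0001,-0.003,0,0.01]
  ]
}}

```text
clock: 18.38
eef_pos: [445.2, -109.8, 2.2]
tcp_rot: [3.138, -0.004, 0.103]
contact_force: [3.0, -13.6, -2.1]
opening: 0.187
grasp_force: 35.1
```

Run:
```python
from h import *
report(1.61)
plan(*[arc(t,1.5) for t in (1.62,1.63)])
```

```text
clock 18.375 th 1.5916 r 97.9 F tan -13.8 F rad -1.6 Fz -2.1 open 0.18744078091897953 grip 35.111268677937915
[0, 0, np.float64(0.01), -0.0, -0.001, -0.0]
[0, 0, np.float64(0.02), -0.0, -0.002, -0.0]
```

The resistance jumped from 7 to 13.8 N, so the stop has been met. One small nudge will seat it firmly.

To row units: 0.004 rad is 0.0006.

Emit:
{"api": "move_arm", "payload": {
  "motion": [
    [0,0,0.0006,0,-0.0004,0,0.01],
    [0,0,0.0006,0,-0.0004,0,0.01]
  ]
}}

```text
clock: 18.62
eef_pos: [445.2, -109.6, 2.2]
tcp_rot: [3.138, -0.004, 0.099]
contact_force: [3.1, -12.1, -3.6]
opening: 0.189
grasp_force: 35.1
```

Run:
```python
from h import *
report(1.61)
```

```text
clock 18.625 th 1.5938 r 97.8 F tan -12.3 F rad -1.8 Fz -3.6 open 0.18945094496765558 grip 35.10508387043956
```

To row units: 0.004 rad is 0.0006.

Emit:
{"api": "move_arm", "payload": {
  "motion": [
    [0,0,0.0006,0,-0.0005,0,0.01],
    [0,0,0.0013,0,-0.001,0,0.01],
    [0,0,0.0013,0,-0.001,0,0.01]
  ]
}}

```text
clock: 19.0
eef_pos: [445.2, -109.1, 2.2]
tcp_rot: [3.138, -0.004, 0.092]
contact_force: [3.7, -17.6, -3.8]
opening: 0.185
grasp_force: 35.3
```

Run:
```python
from h import *
report(1.61)
```

```text
clock 19.0 th 1.5987 r 97.8 F tan -17.8 F rad -1.8 Fz -3.8 open 0.185264281494319 grip 35.28668123486568
```

Firm at about 17.8 N. Let go and rise clear.

Emit:
{"api": "move_arm", "payload": {
  "motion": [
    [0,0,0,0,0,0,0.05],
    [0,0,0,0,0,0,0.05],
    [0,0,0,0,0,0,0.05],
    [0,0,0,0,0.003,0,0.05],
    [0,0,0,0,0.003,-0.03,0.05],
    [0,0,0,0,0.003,-0.08,0.05],
    [0,0,0,0.05,0.003,-0.13,0.05],
    [0,0,0,0.1,0.003,-0.15,0.05]
  ]
}}

```text
clock: 20.0
eef_pos: [544.0, -101.0, 154.4]
tcp_rot: [3.141, -0.003, 0.089]
contact_force: [-0.1, -0.5, -1.4]
opening: 0.587
grasp_force: 0.0
```

Run:
```python
from h import *
s=sensors.sense();print(s["eef_pos"],s["contact_force"],s["opening"])
a=np.radians(8.1);R=np.array([[np.cos(a),np.sin(a)],[-np.sin(a),np.cos(a)]]);c0=np.array([509.3,-7.]);out=[]
for nm in("top","side"):
    im,d=grab_frame(nm);P=cloud(nm,d);F=np.concatenate([(P[...,:2]-c0)@R.T,P[...,2:]],-1)
    hsv=cv2.cvtColor(im,cv2.COLOR_RGB2HSV)
    k=(d>0)&(hsv[...,2]<90)&(abs(F[...,0]-20)<17)&(F[...,1]>-55)&(F[...,1]<40)&(F[...,2]>28)&(F[...,2]<40);q=F[k]
    print(nm,len(q),np.percentile(q,[2,50,98],axis=0).round(1).tolist() if len(q) else 0)
    k=(d>0)&(F[...,0]<-52)&(F[...,0]>-115)&(abs(F[...,1]+95)<40)&(F[...,2]>25)&(F[...,2]<60);q=F[k]
    if len(q): print(" grip",q.mean(0))
    out.append(cv2.resize(im[165:249,210:330,::-1] if nm=="top" else im[180:264,220:340,::-1],(400,280),interpolation=cv2.INTER_CUBIC))
cv2.imwrite("pics/s6.png",np.hstack(out))
```

```text
[ 543.95700859 -100.98624122  154.37842419] [-0.08759457 -0.54577617 -1.41179583] 0.5872868662401287
top 326 [[3.5, -38.2, 29.3], [18.9, -6.7, 32.8], [35.5, 31.3, 37.0]]
side 206 [[3.4, -40.1, 28.8], [17.0, -10.2, 32.7], [35.0, 32.3, 36.9]]
 grip [-81.86100979 -95.90312297  43.98999757]
```

View pics/s6.png

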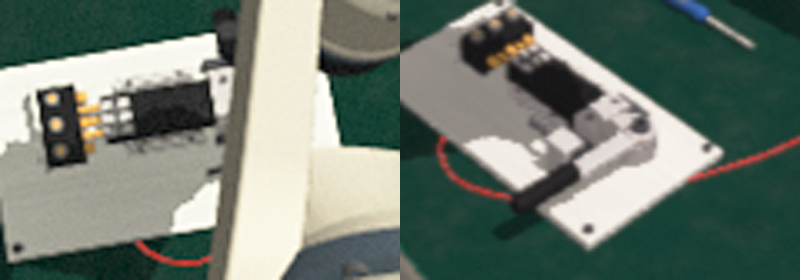

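The module is flat and clamped: its rear edge is near y -39.5 and its terminals are on the pins. The lever is closed along fixture -x and the gripper is clear. Handing in.

```bash
python3 -c "
from rig import order
print(order.sign_off())"
```

```text
the job is handed in; nothing more can be done
None
```

The smaller module is clamped flat in the nest with its terminals on the pins, the cam lever is closed firmly on its stop at about 18 N and released, the larger module was left where it lay, and the job was handed in at about 20 s.

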